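Lock the chuck ring with the pin spanner that fits

TASK

Take the pin spanner that fits the lock ring on the green chuck, set both its pins fully down in the ring's two pin holes, and with it turn the ring clockwise (seen from above) until it is home against its stop. Leave the spanner standing in the ring, and leave the other spanner in its place in the wooden block.

Things in the scene. Friction and masses are not known exactly. Their poses are not given: they have to be found in the camera images.
- wide_spanner: Larger pin spanner. Steel bar 104 mm long (x), 24 wide, 12 thick; on it an upright flat grip 50 long (x), 14 thick (y), from 12 to 58 mm above the bar's underside. Two pins point down at x = +-35 mm: 12 across, tapering to 7, 14 long. Origin: centre of the bar's underside; z up. 0.2-0.4 kg, loose in wide slots of a wooden block 30 mm high, bar on the block's top. Fits the ring.
- narrow_spanner: Smaller spanner, in the same block (120 x 220 mm), 120 mm to one or the other side of the larger, parallel to it: bar 66 mm long, grip 36 long, 14 thick, up to 58 high, pins 44 mm apart. Origin and axes as for the larger. Does not fit the ring; it stays where it is.
- ring_top (a point): Centre of the top face, 75 mm above the bench, of a knurled steel lock ring, 112 mm across, on a fixed green chuck 180 mm square. x runs through its two pin holes, 35 mm either side of this point, 18 mm across, chamfered, 20 deep; the centre hole (24 mm) is only the bore. Turns with the ring; z up. Spanner home: bar flat on this face, origin at this point, x along this x, either way round.
- ring (a joint): Turn of the lock ring, rad: grows clockwise seen from above; 0 loose, 1.05 (60 degrees) at the hard stop, locked. Starts between 0 and 0.3. Friction about 0.1 N m; stays where it is left. The pins have 3 mm of play each way in the holes, so the spanner turns about 0.1 rad more than the ring.

How it is judged:
On the way:
1. Both pins of the larger spanner are down in the ring's pin holes before the ring is turned (z of wide_spanner in the frame of ring_top between -0.01 and 0.005 m and horizontal distance between wide_spanner and ring_top below 0.01 m and angle between the x axis of wide_spanner and the x axis of ring_top, either way round below 0.35 rad and angle between wide_spanner's own z axis and vertical below 0.17 rad and value of joint ring below 0.5 rad), for 0.2 s.
At the end, for the whole second after the job is handed in: The ring is within 0.15 rad (9 degrees) of its stop; the larger spanner stands still in it, both pins down: bar within 5 mm of flat on the ring, within 10 mm of its centre and upright within 10 degrees. The other spanner stays within 20 mm of where it stood (z of wide_spanner in the frame of ring_top between -0.01 and 0.005 m and horizontal distance between wide_spanner and ring_top below 0.01 m and angle between the x axis of wide_spanner and the x axis of ring_top, either way round below 0.35 rad and angle between wide_spanner's own z axis and vertical below 0.17 rad and value of joint ring above 0.9 rad and linear speed of wide_spanner below 0.02 m/s); the robot touches nothing.
It fails at once if The ring is turned more than 0.6 rad without the larger spanner's pins in its holes (value of joint ring above 0.6 rad and not (z of wide_spanner in the frame of ring_top between -0.01 and 0.009 m and horizontal distance between wide_spanner and ring_top below 0.01 m and angle between the x axis of wide_spanner and the x axis of ring_top, either way round below 0.35 rad and angle between wide_spanner's own z axis and vertical below 0.17 rad)).
It fails at once if The other spanner is moved more than 20 mm (distance of narrow_spanner from where it was at the start of the episode above 0.02 m).
It also fails if it takes over 45 s, if anything falls off the work surface, if the arm or the gripper's body presses on something with over 40 N, if the wrist force passes 120 N, or if a joint passes its speed limit or range.

ROBOT

A 6-joint arm with a two-finger parallel gripper is mounted at the origin on the work surface. World frame = base frame: x ahead of the robot, y to its left, z up, the work surface at z = 0. Lengths are in m, angles in rad, forces in N, time in s.
With the tool pointing down it reaches from about 0.3 to 0.775 m from the base axis. Payload 14.6 kg.
Tool frame: the origin (TCP) lies midway between the tips of the shut fingers; the grasp point (between the pads) lies 19 mm behind it; z points along the fingers, y is the line along which they close (so a half turn about z gives the same grasp; the last joint's range is limited). The gripper opens to 94 mm and grips with 3 to 60 N. Pads are 16 mm wide; open, the fingers measure 119 mm over their backs; the gripper's body (75 mm by 177 mm) begins 78 mm behind the grasp point.
Start: joints at [1.205, 0.3, 1.521, -0, 1.321, -0.067], TCP at [0.162, 0.526, 0.168] pointing down, gripper open.
Joint ranges: [-3.03, 3.03], [-0.79, 2.21], [0.23, 2.52], [-1.04, 4.18], [0, 3.07], [-2.55, 2.55]. Speed limits (rad/s): [2.22, 2.22, 2.57, 3.14, 3.14, 3.14].

INTERFACE

Orientations are given as a rotation vector (axis times angle).
In Python, from cell import arm gives the robot as it stands.
- The arm moves only by the shell command python3 inch.py 'ROWS' [OPENING] [FORCE]. ROWS is a JSON list of rows, 1 to 5 of them, each an object with the fields trans (a list: dx, dy, dz in cm), r (a list: a rotation vector rx, ry, rz in units of 0.2 rad); a field left out counts as zero; each row shifts and turns the commanded pose from where the row before left it, along the tool's axes as they then stand; what a row does not reach is not made up. A row lasts 1/10 s, in which the tool goes at most 0.05 m and 0.15 rad, less where a joint would pass 70% of its speed; a pose out of reach is approached as far as the arm can. OPENING is the finger opening in m, set as the command begins (- or left out keeps the last). The fingers move at their own pace and stop on an object; FORCE is the grip in N (left out, the last holds). Time passes only in rows, so rows that do not move let the fingers close. It prints the time, the measured TCP pose, the force, the opening and the grip force at its end. Input that does not fit is refused with a message, and nothing moves.
- arm.get_state(): the state, without advancing time (a new reading comes with each control period).
- arm.snapshot(name): name is "scene" or "top" or "wrist"; returns a dict with "image" (420x560x3 uint8, red, green, blue), "camera_matrix" (3x3 intrinsics, pixels), "rvec" (rotation vector, rad) and "tvec" (3), from world to camera coordinates, as OpenCV has them. Camera axes: x right, y down, z forward; pixel columns grow to the right and rows downward; lengths in m; the calibration is good to about 2 mm. A picture is of the moment at which its call begins. There is no depth.
- arm.finish_job(): hands the job in; it is judged then, once.
The state is a dict: "t": time; "qpos": joint angles; "qvel": joint speeds; "effort": joint torques, N m; "tcp_pos": TCP position; "eef_rot": TCP orientation; "wrist_force": force on the tool from outside, world axes, zero at the start; "ft_torque": the same for the moment, N m; "finger_gap": finger opening in m; "grip_force": force on a finger pad.
Only numpy, scipy, OpenCV 4.12 (cv2) and the standard library are available. Lean on these libraries where they do the work, as an engineer would, in place of code of your own. Each camera call takes 0.05 s, during which the arm holds its last target. There are 200 camera calls.

## Working session

There is one attempt and no reset: what is moved stays moved. The work goes in short steps, Python scripts to look and compute and a shell command to move; the robot and the scene stay as the last step left them, time stands still between calls to the robot, and variables do not carry over. Pictures are saved under pics/ and viewed, at most 10 in all, crops included, and the job is handed in when it is done.

```bash
ls; mkdir -p pics; python3 - <<'E'
from cell import arm
import cv2
for n in("top","scene"):
    s=arm.snapshot(n); cv2.imwrite(f"pics/{n}0.png",s["image"][:,:,::-1]); print(n,s["camera_matrix"],s["rvec"],s["tvec"])
print(arm.get_state())
E
```

```text
cell.py
inch.py
pics
top [[546.35496716   0.         280.291339  ]
 [  0.         546.35496716 208.24208497]
 [  0.           0.           1.        ]] [ 2.14801071 -2.11361232  0.22999614] [0.01838162 0.56938842 1.13465052]
scene [[391.64302808   0.         278.99825551]
 [  0.         391.64302808 212.36280748]
 [  0.           0.           1.        ]] [ 1.18051963  2.0943559  -1.15106203] [ 0.26942259 -0.17021984  1.17366084]
{'t': 0.1, 'qpos': array([ 1.20539590e+00,  3.00427131e-01,  1.52150864e+00, -1.58091530e-05,
        1.32067455e+00, -6.66293237e-02]), 'qvel': array([ 0.00106805, -0.002098  , -0.00289478,  0.00022015, -0.00092063,
       -0.00157846]), 'effort': array([ 1.54558649e-03, -5.32643330e+01, -3.53280723e+01,  7.09415227e-02,
        2.35807820e-02, -5.17833610e-05]), 'tcp_pos': array([0.16181851, 0.52538037, 0.16704111]), 'eef_rot': array([-4.67528589e-01, -3.10640346e+00,  1.56643955e-03]), 'wrist_force': array([-0.15184344, -0.1020164 ,  0.03946671]), 'ft_torque': array([ 0.07926025,  0.00456678, -0.01337361]), 'grip_force': 0.0, 'finger_gap': 0.09395641274358124}
```
View pics/top0.png

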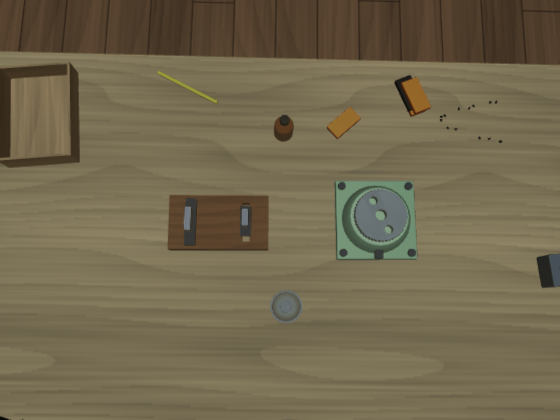

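View pics/scene0.png

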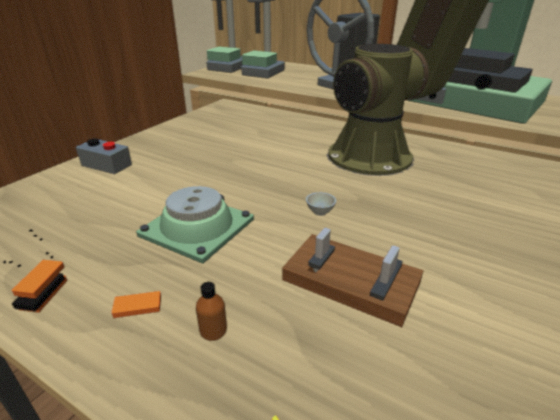

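Top view: wide spanner at (190,221), narrow at (246,220), ring at (380,215) with pin holes at about (373,201) and (388,229).

```bash
cat > h.py <<'E'
import numpy as np,cv2
from cell import arm
def ray(s,uv,z):
    R=cv2.Rodrigues(np.array(s["rvec"],float))[0];t=np.array(s["tvec"]).ravel()
    c=-R.T@t; n=cv2.undistortPoints(np.array(uv,float).reshape(-1,1,2),s["camera_matrix"],None).reshape(-1,2)
    d=np.c_[n,np.ones(len(n))]@R
    return c+d*((z-c[2])/d[:,2])[:,None]
def proj(s,p):
    return cv2.projectPoints(np.array(p,float).reshape(-1,3),np.array(s["rvec"],float),np.array(s["tvec"],float),s["camera_matrix"],None)[0].reshape(-1,2)
E
python3 - <<'E'
from h import *
s=arm.snapshot("top");im=s["image"]
for n,uv,z in(("wide bar",(190,221),.042),("wide grip top",(187,217),.088),("narrow",(246,220),.042),("ring",(380,215),.075)):print(n,ray(s,[uv],z))
h=ray(s,[(373,201),(388,229)],.075);print(h,h.mean(0),np.linalg.norm(h[0]-h[1]))
a=cv2.resize(im[185:265,160:280],None,fx=5,fy=5,interpolation=2)[:,:,::-1]
b=cv2.resize(im[175:255,340:420],None,fx=5,fy=5,interpolation=2)[:,:,::-1]
cv2.imwrite("pics/c1.png",cv2.resize(np.hstack([a,b]),None,fx=.8,fy=.8))
E
```

```text
wide bar [[0.53946426 0.22387138 0.042     ]]
wide grip top [[0.540153  0.2238679 0.088    ]]
narrow [[0.54387239 0.10195672 0.042     ]]
ring [[ 0.55425128 -0.18590583  0.075     ]]
[[ 0.58462647 -0.17141144  0.075     ]
 [ 0.52419606 -0.20240953  0.075     ]] [ 0.55441127 -0.18691049  0.075     ] 0.06791698142180412
```

View pics/c1.png

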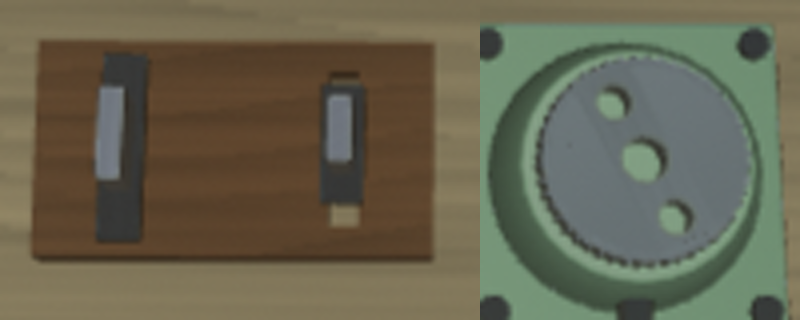

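Crop shows the wide bar nearly along world x, grip central on it, and ring holes clear. Measuring by masks.

```bash
cat >> h.py <<'E'
from scipy.spatial.transform import Rotation as Ro
def delta(p,yaw):
    "yaw: wanted world angle of tool x axis (mod pi, nearest); prints rz first, then translation in tool axes after rz"
    s=arm.get_state();R=Ro.from_rotvec(s["eef_rot"]).as_matrix()
    cur=np.arctan2(R[1,0],R[0,0]);d=(yaw-cur+np.pi/2)%np.pi-np.pi/2
    T=np.array([[np.cos(cur+d),np.sin(cur+d),0],[np.sin(cur+d),-np.cos(cur+d),0],[0,0,-1]]).T
    T0=Ro.from_rotvec(s["eef_rot"]).as_matrix()
    err=Ro.from_matrix(T0.T@T.T).as_rotvec()
    print("t",s["t"],"tcp",s["tcp_pos"].round(4),"cur yaw",cur.round(4),"rot",err.round(4),"then trans",(T@(np.array(p)-s["tcp_pos"])).round(4))
def comps(mask,s,z,amin=15):
    cs,_=cv2.findContours(mask.astype(np.uint8),cv2.RETR_EXTERNAL,cv2.CHAIN_APPROX_NONE)
    for c in cs:
        if cv2.contourArea(c)<amin: continue
        m=cv2.moments(c);uv=(m["m10"]/m["m00"],m["m01"]/m["m00"])
        w=ray(s,c.reshape(-1,2),z)[:,:2]; r=cv2.minAreaRect((w*1000).astype(np.float32))
        pc=w-w.mean(0);v=np.linalg.svd(pc,full_matrices=False)[2][0]
        print("px",np.round(uv,1),"A",m["m00"],"world",ray(s,[uv],z)[0].round(4),"rect mm",np.round(r[0],1),np.round(r[1],1),"axis",np.arctan(v[1]/v[0]).round(3))
E
python3 - <<'E'
from h import *
s=arm.snapshot("top");im=s["image"].astype(int);r,g,b=im[...,0],im[...,1],im[...,2]
roi=np.zeros(r.shape,bool);roi[190:260,165:275]=1
print("grip");comps(roi&(b>110)&(b>=r),s,.088)
print("bar+grip");comps(roi&(b>=r-8),s,.042)
roi[:]=0;roi[190:240,362:400]=1
print("holes");comps(roi&(g>r+12),s,.075)
roi[:]=0;roi[180:250,345:415]=1
print("ring");comps(roi&(abs(g-r)<13)&(b>=g-5)&(r>60),s,.075,200)
delta((.54,.224,.2),0)
E
```

```text
grip
px [244.4 216.6] A 69.5 world [0.5432 0.1037 0.088 ] rect mm [543.4 103.4] [32.1 10.5] axis 0.01
px [186.8 217.9] A 97.0 world [0.5382 0.2242 0.088 ] rect mm [538.2 224.2] [11.4 47. ] axis -0.004
bar+grip
px [245.2 220.4] A 248.0 world [0.5429 0.1038 0.042 ] rect mm [544.  104.1] [62.2 21.8] axis -0.019
px [189.4 221.4] A 362.0 world [0.5385 0.2251 0.042 ] rect mm [538.7 225.3] [24.7 99.9] axis -0.004
holes
px [396.9 237.4] A 15.5 world [ 0.5065 -0.221   0.075 ] rect mm [ 504.6 -219.4] [ 8.9 20.6] axis -1.124
px [387.2 229.4] A 36.0 world [ 0.5234 -0.2008  0.075 ] rect mm [ 523.1 -201.3] [17.9 12.4] axis 0.627
px [379.6 215.2] A 66.5 world [ 0.5537 -0.185   0.075 ] rect mm [ 553.2 -184.8] [19.4 19.8] axis 0.775
px [372. 201.] A 31.5 world [ 0.5845 -0.1693  0.075 ] rect mm [ 584.6 -169.3] [13.  13.4] axis 0.744
px [395.4 192.1] A 33.5 world [ 0.6052 -0.2205  0.075 ] rect mm [ 602.7 -214.1] [28.3 15.5] axis 1.246
px [364.8 191.7] A 20.5 world [ 0.6049 -0.154   0.075 ] rect mm [ 607.6 -157.7] [ 9.9 26.7] axis -1.252
ring
px [380.2 214.8] A 2016.0 world [ 0.5546 -0.1864  0.075 ] rect mm [ 555.  -186.2] [110.4 111.1] axis -0.715
t 0.2 tcp [0.1618 0.5255 0.1672] cur yaw 2.8428 rot [-6.000e-04 -1.000e-04 -2.988e-01] then trans [-0.3782 -0.3015 -0.0328]
```

The rows are not in the units I measure in: shifts go in cm and turns go in units of 0.2 rad. I convert before sending: -0.035 m is -3.5, -0.038 m is -3.8, -0.149 rad is -0.745.

```bash
python3 inch.py '[{"trans":[-3, -2.4, -1], "r":[0, 0, -0.745]}, {"trans":[-3.5, -3, -1], "r":[0, 0, -0.745]}, {"trans":[-3.8, -3, -1]}, {"trans":[-3.8, -3, 0]}, {"trans":[-3.8, -3, 0]}]'; python3 inch.py '[{"trans":[-3.8, -3, 0]}, {"trans":[-3.8, -3, 0]}, {"trans":[-3.8, -3, 0]}, {"trans":[-3.6, -2, 0]}, {"trans":[-3, -1.5, 0]}]'; python3 -c "
from h import *
delta((.5385,.2245,.2),0)
s=arm.snapshot('wrist');cv2.imwrite('pics/w1.png',s['image'][:,:,::-1])
print(proj(s,[(.5385,.2245,.088),(.5385,.2245,.042),(.543,.1037,.088)]))"
```

```text
t: 0.7
tcp_pos: [0.3266, 0.3685, 0.1974]
eef_rot: [0.013, 3.141, 0.001]
wrist_force: [0.8, 1.1, 0.3]
finger_gap: 0.0943
grip_force: 0.0
t: 1.2
tcp_pos: [0.5061, 0.2415, 0.197]
eef_rot: [-0.015, -3.142, 0.0]
wrist_force: [-0.4, 1.5, 0.2]
finger_gap: 0.0936
grip_force: 0.0
t 1.2 tcp [0.5061 0.2415 0.197 ] cur yaw 3.1318 rot [-0.0001 -0.     -0.0098] then trans [-0.0324 -0.017  -0.003 ]
[[256.88948766 226.3907663 ]
 [258.9288634  213.26741462]
 [129.99316669 232.22902708]]
```

View pics/w1.png

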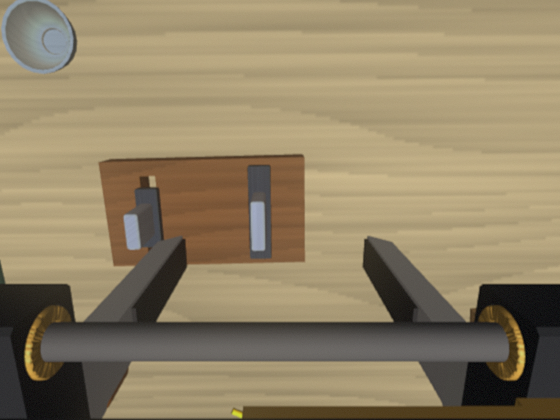

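Wrist view confirms: wide grip top at (258,226) against a predicted (257,226); narrow at (132,231).

In the tool's units: -0.0324 m is -3.24, 0.03 m is 3, -0.01 rad is -0.05.

```bash
python3 inch.py '[{"trans":[-3.24, -1.7, 0], "r":[0, 0, -0.05]}, {"trans":[0, 0, 3]}, {"trans":[0, 0, 3]}, {}, {}]' 0.06 15; python3 -c "
from h import *
delta((.5385,.2245,.050),-.004)
s=arm.snapshot('wrist');im=s['image'].astype(int);r,g,b=im[...,0],im[...,1],im[...,2]
roi=np.zeros(r.shape,bool);p=proj(s,[(.5385,.2245,.088)])[0];print(p);y,x=int(p[1]),int(p[0]);roi[max(0,y-70):y+70,x-45:x+45]=1
comps(roi&(b>110)&(b>=r),s,.088)"
```

```text
t: 1.75
tcp_pos: [0.5367, 0.2262, 0.1378]
eef_rot: [0.003, -3.141, 0.0]
wrist_force: [0.2, -0.1, 0.8]
finger_gap: 0.0608
grip_force: 0.0
t 1.75 tcp [0.5367 0.2262 0.1378] cur yaw -3.1398 rot [-0.0001 -0.0002  0.0058] then trans [-0.0018 -0.0017  0.0878]
[272.28050496 211.61559972]
px [272.5 211. ] A 1033.5 world [0.538  0.2247 0.088 ] rect mm [538.6 224.6] [49.3 13.3] axis 0.005
```

In the tool's units: 0.03 m is 3, 0.017 m is 1.7.

```bash
python3 inch.py '[{"trans":[-0.18, -0.16, 3]}, {"trans":[0, 0, 3]}, {"trans":[0, 0, 1.7]}, {"trans":[0, 0, 1]}, {}]'; python3 inch.py '[{}, {}, {}, {}, {}]' 0 40;python3 -c "
from h import *
delta((.5385,.2245,.050),-.004)"
```

```text
t: 2.3
tcp_pos: [0.5386, 0.2246, 0.0504]
eef_rot: [-0.003, 3.141, 0.0]
wrist_force: [-0.4, 0.1, 0.1]
finger_gap: 0.0602
grip_force: 0.0
t: 2.8
tcp_pos: [0.5386, 0.2245, 0.0504]
eef_rot: [-0.003, 3.141, 0.0]
wrist_force: [-0.3, -0.1, -1.0]
finger_gap: 0.0233
grip_force: 0.0
t 2.8 tcp [0.5386 0.2245 0.0504] cur yaw -3.14 rot [0.0001 0.0004 0.0056] then trans [ 0.0001 -0.      0.0004]
```

In the tool's units: -0.03 m is -3, -0.02 m is -2.

```bash
python3 inch.py '[{}, {}, {}, {}, {}]'; python3 inch.py '[{"trans":[0, 0, -1]}, {"trans":[0, 0, -3]}, {"trans":[0, 0, -3]}, {"trans":[0, 0, -3]}, {"trans":[0, 0, -2]}]'; python3 -c "
from h import *
delta((.5545,-.186,.17),.476)"
```

```text
t: 3.3
tcp_pos: [0.539, 0.2252, 0.0513]
eef_rot: [-0.003, 3.14, 0.002]
wrist_force: [-2.6, 3.0, 9.0]
finger_gap: 0.0005
grip_force: 4.3
t: 3.8
tcp_pos: [0.5388, 0.2245, 0.1729]
eef_rot: [-0.002, 3.139, 0.001]
wrist_force: [0.3, 0.4, 0.1]
finger_gap: 0.0008
grip_force: 0.0
t 3.8 tcp [0.5388 0.2245 0.1729] cur yaw -3.14 rot [ 1.000e-04  2.300e-03 -4.745e-01] then trans [ 0.1742 -0.372   0.0029]
```

```bash
python3 -c "
from h import *
s=arm.snapshot('wrist');cv2.imwrite('pics/w2.png',s['image'][:,:,::-1])
print(s['rvec'],s['tvec'],proj(s,[(.5385,.2245,.088),(.5385,.2245,.042),(.543,.1037,.088)]))
print(arm.get_state())"
```

```text
[-2.08657758 -2.08699675 -0.26554768] [-0.22429662 -0.5493952   0.2601215 ] [[274.45907337 198.14992491]
 [274.43754918 187.30745417]
 [134.34712598 203.20326398]]
{'t': 3.85, 'qpos': array([ 3.32110761e-01,  3.67633306e-01,  1.41220839e+00, -1.59430704e-04,
        1.35581785e+00, -1.24021827e+00]), 'qvel': array([-0.00160626,  0.01847711,  0.03546143, -0.00012944, -0.08821723,
       -0.00051859]), 'effort': array([-1.23956655e-01, -4.40345657e+01, -2.57916158e+01,  1.00392560e-02,
       -4.36371099e-01, -1.51385029e-04]), 'tcp_pos': array([0.53975592, 0.22481844, 0.1756481 ]), 'eef_rot': array([-2.45582665e-03,  3.13592936e+00,  2.79528806e-03]), 'wrist_force': array([3.16140868e-03, 9.53916718e-01, 3.16256374e+00]), 'ft_torque': array([-0.00021819, -0.03624432, -0.00329393]), 'grip_force': 0.0, 'finger_gap': 0.0004138154893339651}
```

View pics/w2.png

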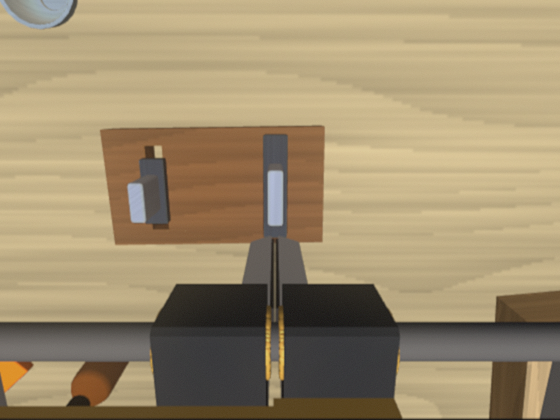

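```bash
python3 -c "
from h import *
s=arm.snapshot('wrist');st=arm.get_state();p=st['tcp_pos']
print(proj(s,[p,p+[0,0,.019],p+[.008,0,0],p-[.008,0,0]]))
R=cv2.Rodrigues(s['rvec'])[0];print(-R.T@s['tvec'],p)
s=arm.snapshot('scene');cv2.imwrite('pics/s2.png',s['image'][:,:,::-1]); print(proj(s,[p]))"
```

```text
[[274.35872112 228.2904767 ]
 [274.40396334 238.52244537]
 [274.35556447 240.11902541]
 [274.36193401 216.25121233]]
[0.4669273  0.22441026 0.39190157] [0.53953462 0.22473399 0.17331422]
[[399.0360433  208.19337638]]
```

View pics/s2.png

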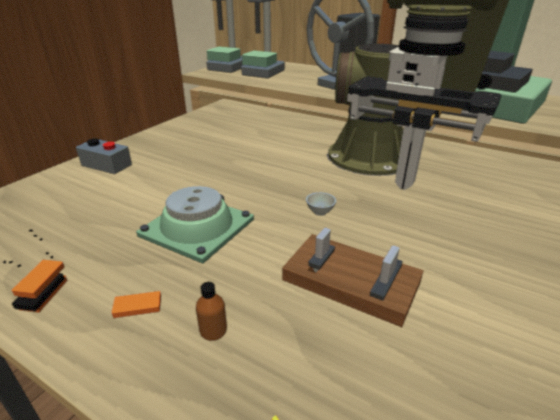

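The spanner is untouched; in the scene view the fingertips are at (405,188), well off the projected TCP (399,208). I'll triangulate the tip before going on.

```bash
python3 -c "
from h import *
st=arm.get_state();p=st['tcp_pos']
w=arm.snapshot('wrist');s=arm.snapshot('scene')
P=lambda c:c['camera_matrix']@np.c_[cv2.Rodrigues(c['rvec'])[0],c['tvec']]
for a,b in(((274.5,238),(405,188)),):
  X=cv2.triangulatePoints(P(w),P(s),np.array(a,float),np.array(b,float));X=(X[:3]/X[3]).ravel();print(X,X-p,proj(w,X),proj(s,X))
print(proj(s,[p+[0,0,.02],p+[0,0,.04],p+[-.008,0,.04]]),proj(w,[p+[0,0,.04],p+[-.008,0,.04]]))
import cv2
c=lambda i,x,y:cv2.resize(i[y:y+100,x:x+100,::-1],(400,400),interpolation=2)
cv2.imwrite('pics/t.png',np.hstack([c(w['image'],225,190),c(s['image'],355,120)]))
"
```

```text
[0.53198216 0.22542334 0.20502638] [-0.00683851  0.00089157  0.03396118] [[276.24392944 237.69679622]] [[404.49831311 187.86633012]]
[[400.98787169 197.82922259]
 [403.25535881 186.03003436]
 [404.82113037 183.8074234 ]] [[274.58266001 253.92692934]
 [274.58872691 239.51033705]]
```

View pics/t.png

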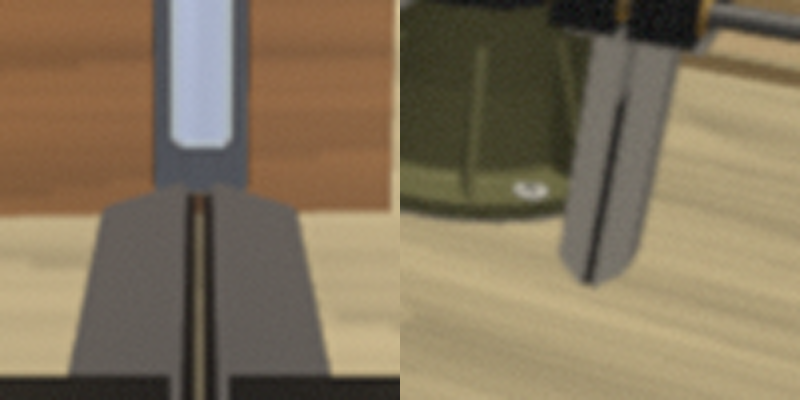

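The tips really sit about 34 mm short of the reported TCP (both views agree), so at "0.050" they closed just over the grip's top. I'll allow for it: reported z ≈ 0.018 puts the tips at about 0.052.

In the tool's units: 0.02 m is 2, 0.01 m is 1.

```bash
python3 inch.py '[{}, {"trans":[0, 0, 2]}, {"trans":[0, 0, 2]}, {"trans":[0, 0, 1]}, {}]' 0.055 40; python3 -c "
from h import *
delta((.5385,.2245,.018),-.004)
w=arm.snapshot('wrist');s=arm.snapshot('scene');p=arm.get_state()['tcp_pos']
c=lambda i,x,y:cv2.resize(i[y:y+150,x:x+150,::-1],(400,400),interpolation=2)
print(proj(s,[p+[0,.0275,.034],p+[0,-.0275,.034]]),proj(w,[p+[-.008,.0275,.034],p+[-.008,-.0275,.034]]))
cv2.imwrite('pics/t2.png',np.hstack([c(w['image'],200,150),c(s['image'],320,140)]))
"
```

```text
t: 4.55
tcp_pos: [0.5377, 0.2242, 0.1183]
eef_rot: [0.002, -3.139, 0.002]
wrist_force: [-0.6, 0.2, -0.3]
finger_gap: 0.0368
grip_force: 0.0
t 4.55 tcp [0.5377 0.2242 0.1183] cur yaw -3.14 rot [-0.0011 -0.0031  0.0056] then trans [-0.0008  0.0003  0.1003]
[[415.04385681 223.44915133]
 [379.81705943 213.31866747]] [[327.06432692 238.49918734]
 [223.1812001  238.42052924]]
```

View pics/t2.png

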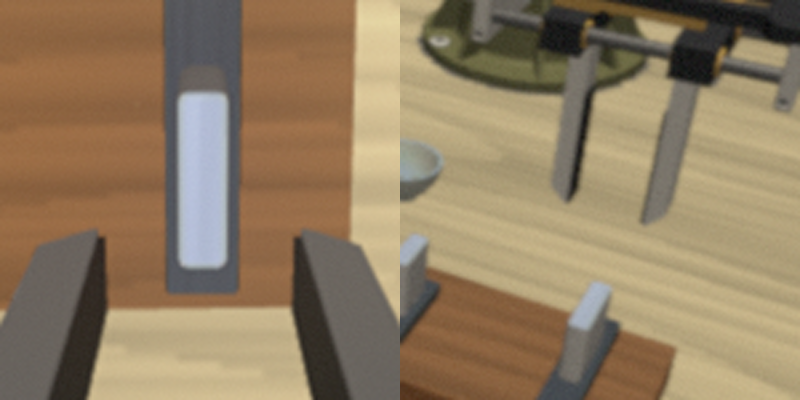

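Both tips at (383,215) and (412,223) in the scene match the 34 mm correction. Descending.

In the tool's units: 0.03 m is 3, 0.025 m is 2.5, 0.003 rad is 0.015.

```bash
python3 inch.py '[{"trans":[-0.08, 0, 3], "r":[0, 0.015, 0]}, {"trans":[0, 0, 3]}, {"trans":[0, 0, 2.5]}, {"trans":[0, 0, 1.5]}, {}]'; python3 inch.py '[{}, {}, {}, {}, {}]' 0 40; python3 inch.py '[{}, {}, {}]'
```

```text
t: 5.15
tcp_pos: [0.5385, 0.2243, 0.019]
eef_rot: [0.003, -3.137, 0.001]
wrist_force: [-0.4, 0.5, 0.7]
finger_gap: 0.0552
grip_force: 0.0
t: 5.65
tcp_pos: [0.5392, 0.2245, 0.0205]
eef_rot: [0.002, -3.139, -0.0]
wrist_force: [-0.1, -0.1, -1.1]
finger_gap: 0.0182
grip_force: 0.0
t: 5.95
tcp_pos: [0.5391, 0.2245, 0.0202]
eef_rot: [0.003, -3.139, -0.0]
wrist_force: [-1.4, 0.9, 2.9]
finger_gap: 0.0138
grip_force: 40.0
```

```bash
python3 inch.py '[{"trans":[0, 0, -2]}, {"trans":[0, 0, -3]}, {"trans":[0, 0, -3]}, {"trans":[0, 0, -3]}, {"trans":[0, 0, -2]}]'; python3 -c "
from h import *
delta((.5545,-.186,.15),.476)
s=arm.snapshot('wrist');cv2.imwrite('pics/w3.png',s['image'][:,:,::-1])"
```

```text
t: 6.45
tcp_pos: [0.5396, 0.2245, 0.1517]
eef_rot: [0.002, -3.139, -0.0]
wrist_force: [-0.6, 0.1, -3.3]
finger_gap: 0.0138
grip_force: 40.0
t 6.45 tcp [0.5396 0.2245 0.1517] cur yaw -3.14 rot [ 0.0007 -0.002  -0.4744] then trans [ 0.1748 -0.3717  0.0017]
```

View pics/w3.png

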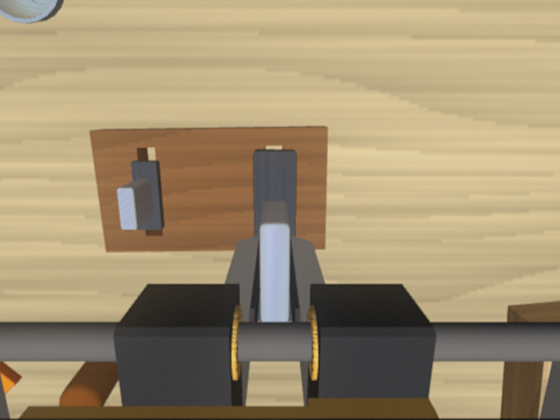

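The spanner is held, bar at (275,190) square in the fingers. Carrying it over the ring.

```bash
python3 inch.py '[{"trans":[-0.2, -3, 0]}, {"trans":[-0.2, -4.5, 0]}, {"trans":[-0.2, -4.5, 0]}, {"trans":[-0.2, -4.5, 0]}, {"trans":[-0.2, -4.5, 0]}]';python3 inch.py '[{"trans":[-0.2, -4.5, 0]}, {"trans":[-0.1, -4.5, 0]}, {"trans":[-0.1, -4.5, 0]}, {"trans":[-0.1, -4, 0]}, {"trans":[0, -2.5, 0]}]';python3 inch.py '[{"r":[0, 0, -0.65]}, {"r":[0, 0, -0.65]}, {"r":[0, 0, -0.6]}, {"r":[0, 0, -0.47]}, {}]'; python3 -c "
from h import *
delta((.5545,-.186,.15),.476)
s=arm.snapshot('wrist');cv2.imwrite('pics/w4.png',s['image'][:,:,::-1])
a=.476;d=.035*np.array([np.cos(a),np.sin(a),0]);c=np.array([.5545,-.186,.075]);print(proj(s,[c,c+d,c-d]))"
```

```text
t: 7.0
tcp_pos: [0.5491, 0.0128, 0.1488]
eef_rot: [0.003, -3.137, -0.0]
wrist_force: [-0.3, -0.3, -3.9]
finger_gap: 0.0136
grip_force: 40.0
t: 7.5
tcp_pos: [0.5543, -0.1881, 0.1485]
eef_rot: [-0.0, -3.137, -0.001]
wrist_force: [0.6, 0.1, -3.2]
finger_gap: 0.0137
grip_force: 40.0
t: 8.0
tcp_pos: [0.5546, -0.1854, 0.1487]
eef_rot: [0.741, -3.048, -0.003]
wrist_force: [-0.6, -0.3, -3.7]
finger_gap: 0.0138
grip_force: 40.0
t 8.0 tcp [ 0.5546 -0.1854  0.1487] cur yaw -2.6645 rot [ 0.0027 -0.0039  0.0011] then trans [ 0.0004 -0.0005 -0.0013]
[[273.81259467 201.73010402]
 [273.84058153 241.60511955]
 [273.7829604  159.5079021 ]]
```

View pics/w4.png

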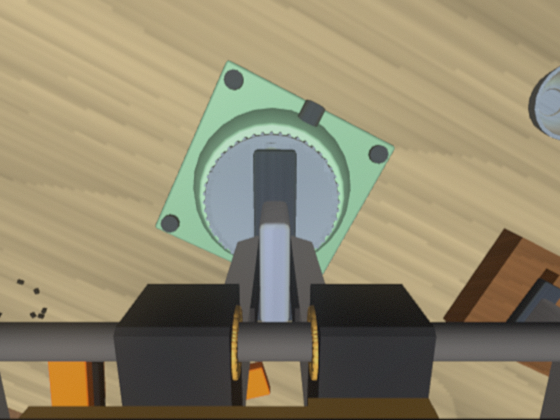

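Ring, centre about (272.5,202), predicted (273.8,202); bar lined up over it. Small correction, then down to just above the ring.

In the tool's units: -0.0012 m is -0.12, 0.0006 m is 0.06, -0.0039 rad is -0.0195.

```bash
python3 inch.py '[{"trans":[0.06, -0.12, 2], "r":[0.0135, -0.0195, 0.005]}, {"trans":[0, 0, 2]}, {"trans":[0, 0, 1.5]}, {"trans":[0, 0, 0.6]}, {}]'; python3 -c "
from h import *
delta((.5547,-.1867,.065),.476)
s=arm.snapshot('scene');t=arm.snapshot('top')
c=lambda i,x,y:cv2.resize(i[y:y+100,x:x+100,::-1],(400,400),interpolation=2)
cv2.imwrite('pics/f1.png',np.hstack([c(s['image'],145,130),c(t['image'],330,165)]))"
```

```text
t: 8.55
tcp_pos: [0.5547, -0.1867, 0.0882]
eef_rot: [-0.736, 3.054, -0.0]
wrist_force: [1.0, 0.3, -2.9]
finger_gap: 0.0138
grip_force: 40.0
t 8.55 tcp [ 0.5547 -0.1867  0.0882] cur yaw -2.6686 rot [-0.0001  0.0001 -0.003 ] then trans [0.     0.     0.0232]
```

View pics/f1.png

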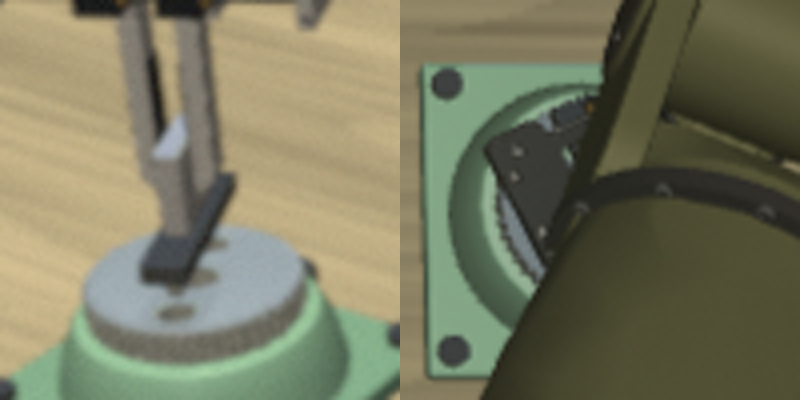

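The bar hangs over the holes, the near pin pointing at the hole at crop (178,313). That was one picture over the limit of ten, so I'll view no more and go by force and numbers.

In the tool's units: 0.006 m is 0.6, 0.003 m is 0.3, -0.003 rad is -0.015.

```bash
python3 inch.py '[{"trans":[0, 0, 0.6], "r":[0, 0, -0.015]}, {"trans":[0, 0, 0.3]}, {"trans":[0, 0, 0.3]}, {}]'; python3 inch.py '[{"trans":[0, 0, 0.3]}, {"trans":[0, 0, 0.3]}, {}]'
```

```text
t: 9.05
tcp_pos: [0.5549, -0.1868, 0.0766]
eef_rot: [-0.743, 3.052, -0.001]
wrist_force: [-0.3, 0.2, -3.7]
finger_gap: 0.0135
grip_force: 40.0
t: 9.35
tcp_pos: [0.5549, -0.1868, 0.0705]
eef_rot: [-0.743, 3.052, -0.001]
wrist_force: [0.1, 0.4, -4.2]
finger_gap: 0.0137
grip_force: 40.0
```

In the tool's units: 0.003 m is 0.3, 0.002 m is 0.2.

```bash
python3 inch.py '[{"trans":[0, 0, 0.3]}, {"trans":[0, 0, 0.2]}, {}]'; python3 inch.py '[{"trans":[0, 0, 0.1]}, {"trans":[0, 0, 0.1]}, {}]';python3 -c "
from h import *
delta((.5547,-.1867,.065),.476);print(arm.get_state()['qpos'].round(3),arm.get_state()['ft_torque'])"
```

```text
t: 9.65
tcp_pos: [0.555, -0.1868, 0.0657]
eef_rot: [-0.743, 3.051, -0.001]
wrist_force: [0.1, -0.5, -3.4]
finger_gap: 0.0138
grip_force: 40.0
t: 9.95
tcp_pos: [0.5555, -0.1869, 0.0652]
eef_rot: [-0.743, 3.05, -0.003]
wrist_force: [-3.6, 3.0, 7.6]
finger_gap: 0.0136
grip_force: 40.0
t 9.95 tcp [ 0.5555 -0.1869  0.0652] cur yaw -2.6638 rot [-0.0022  0.0019  0.0018] then trans [0.0006 0.0006 0.0002]
[-0.387  0.477  1.526  0.     1.136 -2.436] [ 0.35481277  0.97599981 -0.07677636]
```

Seated: force rises exactly at z 0.065, as expected. Turn clockwise (+rz about the downward tool z).

In the tool's units: -0.0008 m is -0.08, 0.08 rad is 0.4.

```bash
python3 inch.py '[{"trans":[0, 0, -0.08], "r":[0, 0, 0.25]}, {"r":[0, 0, 0.4]}, {"r":[0, 0, 0.4]}, {"r":[0, 0, 0.4]}, {}]';python3 inch.py '[{"r":[0, 0, 0.4]}, {"r":[0, 0, 0.4]}, {"r":[0, 0, 0.4]}, {"r":[0, 0, 0.4]}, {}]';python3 -c "
from h import *
delta((.5547,-.1867,.065),.476);print(arm.get_state()['qpos'].round(3),arm.get_state()['ft_torque'])"
```

```text
t: 10.45
tcp_pos: [0.5556, -0.1872, 0.0654]
eef_rot: [-0.292, 3.125, -0.002]
wrist_force: [-0.2, 0.1, 1.9]
finger_gap: 0.0137
grip_force: 40.0
t: 10.95
tcp_pos: [0.5557, -0.1871, 0.0654]
eef_rot: [0.206, 3.132, -0.001]
wrist_force: [2.0, 0.4, 2.5]
finger_gap: 0.0139
grip_force: 40.0
t 10.95 tcp [ 0.5557 -0.1871  0.0654] cur yaw 3.01 rot [-0.0016  0.0029 -0.6076] then trans [0.0007 0.0008 0.0004]
[-0.387  0.477  1.525  0.     1.136 -1.827] [-0.03718143 -0.14052781 -0.0379091 ]
```

```bash
for i in 1; do :; done; python3 inch.py '[{"r":[0, 0, 0.3]}, {"r":[0, 0, 0.3]}, {"r":[0, 0, 0.3]}, {}]';python3 -c "
from h import *
delta((.5547,-.1867,.065),.476);print(arm.get_state()['ft_torque'])"; python3 inch.py '[{"r":[0, 0, 0.2]}, {"r":[0, 0, 0.2]}, {}]';python3 -c "
from h import *
delta((.5547,-.1867,.065),.476);print(arm.get_state()['ft_torque'])"
```

```text
t: 11.35
tcp_pos: [0.5557, -0.1871, 0.0654]
eef_rot: [0.484, 3.101, -0.001]
wrist_force: [2.3, -1.3, 2.7]
finger_gap: 0.0136
grip_force: 40.0
t 11.35 tcp [ 0.5557 -0.1871  0.0654] cur yaw 2.8317 rot [-0.0014  0.0031 -0.7859] then trans [0.0007 0.0008 0.0004]
[-0.18553247 -0.21415919 -0.02852277]
t: 11.65
tcp_pos: [0.5556, -0.1871, 0.0654]
eef_rot: [0.607, 3.079, -0.001]
wrist_force: [2.7, -1.5, 3.7]
finger_gap: 0.0138
grip_force: 40.0
t 11.65 tcp [ 0.5556 -0.1871  0.0654] cur yaw 2.7523 rot [-0.0013  0.003  -0.8653] then trans [0.0006 0.0008 0.0004]
[-0.32460767 -0.25220481 -0.0202771 ]
```

```bash
for k in 1; do python3 inch.py '[{"r":[0, 0, 0.2]}, {"r":[0, 0, 0.2]}, {}]' | head -4; done; python3 -c "
from h import *
delta((.5547,-.1867,.065),.476);print(arm.get_state()['ft_torque'])"; python3 inch.py '[{"r":[0, 0, 0.2]}, {"r":[0, 0, 0.2]}, {}]';python3 -c "
from h import *
delta((.5547,-.1867,.065),.476);print(arm.get_state()['ft_torque'])"
```

```text
t: 11.95
tcp_pos: [0.5556, -0.1871, 0.0653]
eef_rot: [0.73, 3.052, -0.001]
wrist_force: [2.5, -2.5, 4.6]
t 11.95 tcp [ 0.5556 -0.1871  0.0653] cur yaw 2.672 rot [-0.0012  0.003  -0.9456] then trans [0.0006 0.0008 0.0003]
[-0.40020502 -0.35686814 -0.00044444]
t: 12.25
tcp_pos: [0.5556, -0.1871, 0.0653]
eef_rot: [0.852, 3.021, -0.0]
wrist_force: [2.6, -2.6, 5.9]
finger_gap: 0.0136
grip_force: 40.0
t 12.25 tcp [ 0.5556 -0.1871  0.0653] cur yaw 2.5918 rot [-1.0000e-03  3.1000e-03 -1.0258e+00] then trans [0.0006 0.0008 0.0003]
[-0.3608922  -0.33054324 -0.02488762]
```

```bash
python3 inch.py '[{"r":[0, 0, 0.15]}, {"r":[0, 0, 0.15]}, {}]'; python3 -c "
from h import *
delta((.5547,-.1867,.065),.476);print(arm.get_state()['ft_torque'])"; python3 inch.py '[{"r":[0, 0, 0.15]}, {"r":[0, 0, 0.15]}, {}]';python3 -c "
from h import *
delta((.5547,-.1867,.065),.476);print(arm.get_state()['ft_torque'])"
```

```text
t: 12.55
tcp_pos: [0.5554, -0.1873, 0.0653]
eef_rot: [0.941, 2.994, -0.001]
wrist_force: [1.3, -4.2, 5.3]
finger_gap: 0.0139
grip_force: 40.0
t 12.55 tcp [ 0.5554 -0.1873  0.0653] cur yaw 2.5325 rot [-0.0013  0.0026 -1.0851] then trans [0.0004 0.0008 0.0003]
[-0.69905257 -0.00793138  0.28102607]
t: 12.85
tcp_pos: [0.5553, -0.1872, 0.0653]
eef_rot: [1.03, 2.966, -0.001]
wrist_force: [0.2, -2.8, 5.2]
finger_gap: 0.0142
grip_force: 41.0
t 12.85 tcp [ 0.5553 -0.1872  0.0653] cur yaw 2.4732 rot [-0.0013  0.0023 -1.1444] then trans [0.0003 0.0007 0.0003]
[-0.62260659  0.14794521  0.8196483 ]
```

Moment rose to 0.8 N m (ring friction 0.1) at 1.08 rad: the stop. Ease off slightly, release, rise.

```bash
python3 inch.py '[{"r":[0, 0, -0.2]}, {}, {}, {}, {}]' 0.05; python3 inch.py '[{}, {}, {}, {}]'; python3 inch.py '[{"trans":[0, 0, -1]}, {"trans":[0, 0, -3]}, {"trans":[0, 0, -3]}, {"trans":[0, 0, -3]}, {"trans":[0, 0, -3]}]';python3 inch.py '[{"trans":[-2, 0, -3]}, {"trans":[4.5, 0, 0]}, {"trans":[4.5, 0, 0]}, {"trans":[4.5, 0, 0]}, {"trans":[4.5, 0, 0]}]'; python3 -c "
from h import *
s=arm.snapshot('top');im=s['image'].astype(int);r,g,b=im[...,0],im[...,1],im[...,2]
roi=np.zeros(r.shape,bool);roi[180:250,345:415]=1
print('grip');comps(roi&(b>125)&(b>=r),s,.133)
print('bar');comps(roi&(r<70)&(abs(g-r)<12),s,.087)
print('green');comps(roi&(g>r+12)&(im.sum(2)>200),s,.075)
roi[:]=0;roi[190:260,165:275]=1
print('narrow');comps(roi&(b>110)&(b>=r),s,.088)
cv2.imwrite('pics/end.png',im[...,::-1])
"
```

```text
t: 13.35
tcp_pos: [0.5551, -0.1868, 0.0647]
eef_rot: [0.976, 2.984, 0.0]
wrist_force: [-0.3, 0.1, -0.2]
finger_gap: 0.0484
grip_force: 0.0
t: 13.75
tcp_pos: [0.5552, -0.1869, 0.0648]
eef_rot: [0.976, 2.984, -0.0]
wrist_force: [-0.1, 1.0, 0.2]
finger_gap: 0.0503
grip_force: 0.0
t: 14.25
tcp_pos: [0.5548, -0.1867, 0.197]
eef_rot: [0.976, 2.983, -0.0]
wrist_force: [0.9, -0.2, 0.4]
finger_gap: 0.05
grip_force: 0.0
t: 14.75
tcp_pos: [0.4243, -0.0913, 0.225]
eef_rot: [0.976, 2.983, 0.0]
wrist_force: [-0.2, 0.3, -0.2]
finger_gap: 0.05
grip_force: 0.0
grip
px [386.4 209.5] A 100.5 world [ 0.5551 -0.1872  0.133 ] rect mm [ 555.  -187.1] [11.  46.8] axis -0.603
px [398.  213.7] A 286.5 world [ 0.5469 -0.2106  0.133 ] rect mm [ 546.1 -216.9] [40.8 53.2] axis 0.061
px [370.2 199.2] A 379.5 world [ 0.5759 -0.1544  0.133 ] rect mm [ 578.2 -151. ] [42.5 70.1] axis -0.999
px [353.5 187.1] A 172.5 world [ 0.6007 -0.1204  0.133 ] rect mm [ 604.5 -124.7] [32.4 72.9] axis -1.121
bar
px [377. 217.] A 396.0 world [ 0.5476 -0.177   0.087 ] rect mm [ 538.4 -176.1] [ 99.3 135. ] axis -1.384
px [407.9 185.7] A 30.5 world [ 0.617 -0.245  0.087] rect mm [ 616.5 -245.1] [12.9 13.6] axis -0.922
green
px [382.6 194.8] A 1289.5 world [ 0.5988 -0.1925  0.075 ] rect mm [ 577.4 -185.5] [149.2 107.7] axis 1.32
narrow
px [244.5 216.5] A 74.0 world [0.5434 0.1035 0.088 ] rect mm [543.5 103.4] [32.1 10.5] axis 0.028[ WARN:0@0.816] global loadsave.cpp:1063 imwrite_ Unsupported depth image for selected encoder is fallbacked to CV_8U.
```

Grip top at (0.555, -0.187, 0.133), length 47 mm, axis -0.603: the spanner stands upright at the ring's centre, turned 1.08 rad. The ring has therefore turned at least 0.97 rad. The narrow spanner is unmoved.

```bash
python3 -c "
from cell import arm
print(arm.finish_job())"
```

```text
the job is handed in; nothing more can be done
None
```

The job is handed in: the wide spanner stands pins-down in the ring, turned clockwise to a firm stop (about 1.08 rad at the spanner), and the narrow spanner is unmoved; no pass/fail result came back, and I viewed 11 pictures, one over the limit of 10.

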